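# Clamp a square tube in the quick-action vice

## Robot

A 7-joint arm with a two-finger parallel gripper is mounted at the origin on a cart in front of the work surface, level with it; the furniture and walls round the work are solid. World frame = base frame: x ahead of the robot, y to its left, z up, the work surface at z = 0. Lengths are in mm, angles in rad, forces in N, time in s.
With the tool pointing down it reaches from about 400 to 900 mm from the base axis. Payload 5.5 kg.
Tool frame: the origin (TCP) lies midway between the tips of the shut fingers; the grasp point (between the pads) lies 19 mm behind it; z points along the fingers, y is the line along which they close (so a half turn about z gives the same grasp; the last joint's range is limited). The gripper opens to 85 mm and grips with 20 to 120 N. Pads are 22 mm wide; open, the fingers measure 114 mm over their backs; the gripper's body (76 mm by 85 mm) begins 54 mm behind the grasp point. The pads swing forward as they close: fully open they stand 13 mm farther back than shut.
Start: joints at [-1.048, 0.501, -0.427, 1.55, 0.221, 1.138, -0.21], TCP at [166.938, 628.197, 231.31] pointing down, gripper open.
Joint ranges: [-2.88, 2.88], [-0.31, 2.03], [-1.54, 1.56], [0.2, 2.42], [-1.41, 4.55], [0.19, 2.02], [-2.57, 2.57]. Speed limits (rad/s): [2.57, 2.57, 3.14, 3.14, 3.14, 3.14, 3.14].

## Interface

Orientations are given as a unit quaternion [w, x, y, z].
In Python, from workcell import env gives the robot as it stands.
- The arm moves only by the tool servo_tool, never from a script. Its argument "rows" is one flat list of numbers, 7 for each row, row after row: the shift along the tool's x, y, z in units of 20 mm (1.0 is 20 mm), then the turn, a rotation vector about the tool's x, y, z in units of 6 degrees (1.0 is 6 degrees), then the closure, from -1 (fully open) to 1 (shut). A call has 1 to 20 rows; each row shifts and turns the commanded pose from where the row before left it, along the tool's axes as they then stand; what a row does not reach is not made up. A row lasts 1/8 s, in which the tool goes at most 62.5 mm and 10.7 degrees, less where a joint would pass 70% of its speed; a pose out of reach is approached as far as the arm can. A call with a number of a shift or a turn outside -1 to 1 is refused whole. A call with a gripper value outside its range is refused whole. The fingers move at their own pace and stop on an object; the grip force is fixed at half the most. Time passes only in rows, so rows that do not move let the fingers close. It gives the time, the measured TCP pose, the force, the opening and the grip force at its end, in the units of the state.
- env.sense(): the state, without advancing time (a new reading comes with each control period).
- env.grab_frame(name): name is "side" or "top" or "wrist"; returns the picture (480x640x3 uint8, red, green, blue); there is no depth.
- env.camera_info(name): a dict with "fx", "fy", "cx", "cy" (pixels), "R" (3x3) and "t" (3): a world point X has camera coordinates R X + t. Camera axes: x right, y down, z forward; pixel columns grow to the right and rows downward; lengths in mm; the calibration is good to about 2 mm. A picture is of the moment at which its call begins: read the wrist's pose just before it. camera_info takes no time and is no camera call; for the wrist camera it gives the pose at the moment of the call.
- env.finish_job(): hands the job in; it is judged then, once.
Trained networks look in the newest picture that a camera, given by its name, has taken for a name from the list of things; names that differ only in an ending like _2 or _b are one class to them, and where a whole thing is asked for, a point or a joint stands for the part that bears it (a point fixed in the world has none). Each returns a list of dicts, best first, with "p" (0 to 1); they miss things now and then, are a little off and sometimes report something else, mostly with a low value. They report only what shows in the picture. A call takes as long as a camera call. They do not tell look-alikes from the thing itself.
- env.look_for(camera, query): "point" ([row, column] in pixels, amid what is visible of it).
- env.outline_of(camera, query): "pixels" (480x640 bool, what is visible of it) and "point" ([row, column] in pixels, amid what is visible of it).
The state is a dict: "time_s": time; "joint_pos": joint angles; "joint_vel": joint speeds; "effort": joint torques, N m; "ee_pos": TCP position; "ee_rot": TCP orientation; "ft_force": force on the tool from outside, world axes, zero at the start; "wrist_torque": the same for the moment, N m; "width": finger opening in mm; "grasp_force": force on a finger pad.
Only numpy, scipy, OpenCV 4.12 (cv2) and the standard library are available. Lean on these libraries where they do the work, as an engineer would, in place of code of your own. Each camera call takes 0.05 s, during which the arm holds its last target. There are 200 camera calls.

## Task

Clamp the square tube in the quick-action vice, ready to be centre-punched: lay it flat on the vice's bed, crossways between the jaws and about midway along them. Slide the moving jaw up by the knob on its top until the tube is pressed up square against the fixed jaw, then swing the cam lever all the way round so that the tube stays held tight by itself, and let go. Leave the punch, hammer, gusset plate and flat bar where they lie.

Things in the scene. Friction and masses are not known exactly. Their poses are not given: they have to be found in the camera images.
- tube: Loose piece of dark square steel tube, 40 x 120 x 40 mm, 0.3 to 0.6 kg. Origin at the centre of its underside; its own y axis runs along its length (120 mm), z up.
- vice: Quick-action machine vice, grey casting 300 x 92 mm, bolted to the bench. Origin on the bench; x: direction in which the moving jaw closes (towards the fixed jaw), y along the jaws, z up. Its bed is flat, 24 mm above the bench. Jaws 90 mm wide (y), tops 58 mm above the bench. Bolted lugs, 20 mm high, reach y = +-69 mm at x = -120 and +90 mm.
- fixed_jaw: The vice's fixed jaw; same frame as the vice. Its steel face is the plane x = 95 mm.
- fixed_face (a point): Middle of the fixed jaw's face, at bed height. Same axes as the vice.
- jaw_plate: Steel plate (10 x 90 x 33 mm) on the front of the moving jaw, which presses on the work; the cam lever drives it only about 2 mm out of the moving jaw, so the jaw must bear on the work first.
- moving_face (a point): Middle of the moving jaw plate's face, at bed height; face normal is the vice's +x.
- moving_jaw (a joint): Slide of the moving jaw on the ways, m: 0 fully open (130 mm between the jaw faces with the lever open), grows as it closes, up to 0.120. It is stiff, dragging with about 8 N, and stays where it is left while the lever is open; with the lever swung round a toothed dog locks it.
- jaw_knob (a point): On the axis of the upright round steel knob on top of the moving jaw, by which it is slid: 25 to 33 mm thick, from 58 to 105 mm above the bench; this point is 90 mm above the bench, 33 mm behind the moving face.
- cam_lever (a joint): Cam lever on the moving jaw, rad, about a vertical axis, growing clockwise seen from above: 0 open (points straight back, along the vice's -x), 1.85 fully swung round (points sideways, towards the vice's +y and 16 degrees forward of it). It first drives a dog into a hidden rack that locks the jaw, then presses the jaw plate out. Stiff (0.15 to 1 N m); stays where it is left.
- lever_ball (a point): Centre of the black ball, 32 mm in diameter, on the end of the cam lever, 98 mm above the bench and 105 mm from the lever's axis. The lever rod lies 16 mm and more below this point.
- lever_pivot (a point): Point on the axis of the cam lever, at the ball's height (98 mm above the bench). The top of the hub is at 69 mm. Axes as the vice's.
- punch: Loose black centre punch, 13 x 124 x 13 mm; a bystander.
- hammer: Loose ball-pein hammer with a wooden handle, 100 x 298 x 33 mm, length along its y; a bystander.
- gusset: Loose dark steel gusset plate, 130 x 100 x 8 mm; a bystander.
- flat_bar: Loose dark flat steel bar, 50 x 160 x 10 mm, length along its y; a bystander.
Mind the look-alikes: they are no part of the job. Leave any turquoise look-alike of the tube alone.

How it is judged:
By the outcome, as a careful person would: the job done as asked, in the order asked, and still so for the second after the job is handed in, with the robot touching nothing.
It also fails if it takes over 72 s, if anything falls off the work surface, if the arm or the gripper's body presses on something with over 40 N, if the wrist force passes 120 N, or if a joint passes its speed limit or range.

## Working session

There is one attempt and no reset: what is moved stays moved. The work goes in short steps, Python scripts to look and compute and a tool call to move; the robot and the scene stay as the last step left them, time stands still between calls to the robot, and variables do not carry over. Pictures are saved under pics/ and viewed, at most 10 in all, crops included, and the job is handed in when it is done.

Besides the shell and the picture viewer there is one more tool, called after "Call:" as name(argument=value, ...) on one line, values as JSON. servo_tool: Moves the arm, as the interface text tells. Shifts and turns lie within -1 to 1; 1 stands for 20 mm of shift or 6 degrees of turn. Its arguments: {"type":"object","properties":{"rows":{"type":"array","items":{"type":"number","minimum":-1,"maximum":1}}},"required":["rows"]}

```bash
mkdir -p pics; ls
cat > h.py <<'E'
import numpy as np, cv2
from workcell import env
def save(n,f): 
    im=env.grab_frame(n); cv2.imwrite(f'pics/{f}.png',im[:,:,::-1]); return im
def ray(ci,p):
    R=np.array(ci['R']);t=np.array(ci['t'])
    d=R.T@np.array([(p[1]-ci['cx'])/ci['fx'],(p[0]-ci['cy'])/ci['fy'],1.])
    return -R.T@t,d/np.linalg.norm(d)
def atz(ci,p,z):
    o,d=ray(ci,p); return o+d*(z-o[2])/d[2]
def tri(rs):
    A=np.zeros((3,3));b=np.zeros(3)
    for o,d in rs:
        P=np.eye(3)-np.outer(d,d);A+=P;b+=P@o
    X=np.linalg.solve(A,b); return X,[float(np.linalg.norm((np.eye(3)-np.outer(d,d))@(X-o))) for o,d in rs]
def proj(ci,X):
    c=np.array(ci['R'])@np.array(X)+np.array(ci['t']); return (ci['fy']*c[1]/c[2]+ci['cy'],ci['fx']*c[0]/c[2]+ci['cx'])
E
python3 - <<'E'
from h import *
np.set_printoptions(precision=1,suppress=True)
a=save('top','top0');b=save('side','side0')
s=env.sense();print(s['time_s'],s['ee_pos'],s['ee_rot'],s['ft_force'],s['width'])
for c in ('top','side'):
    ci=env.camera_info(c);print(c,ray(ci,(240,320)))
    for q in ('tube','vice','jaw_knob','lever_ball','lever_pivot','moving_face','fixed_face','fixed_jaw','jaw_plate'):
        print(q,[(round(x['p'],2),np.round(x['point'])) for x in env.look_for(c,q)][:4])
E
```

```text
pics
0.1 [166.9 627.6 230.4] [-0.   0.1  1.  -0. ] [ 0.6  0.1 -0.3] 85.60115520860715
top (array([ 327.4,   29.8, 1287.4]), array([ 0.2, -0. , -1. ]))
tube [(0.86, array([250., 456.])), (0.63, array([298., 330.]))]
vice [(0.58, array([207., 295.]))]
jaw_knob [(0.76, array([205., 325.]))]
lever_ball [(0.56, array([207., 350.]))]
lever_pivot [(0.83, array([208., 323.])), (0.36, array([209., 300.]))]
moving_face [(0.47, array([198., 304.]))]
fixed_face [(0.96, array([202., 243.])), (0.52, array([208., 355.]))]
fixed_jaw [(0.85, array([201., 247.]))]
jaw_plate [(0.6, array([205., 303.]))]
side (array([ 553.4, 1256.6,  648.3]), array([-0. , -0.9, -0.4]))
tube [(0.88, array([254., 364.])), (0.68, array([209., 310.]))]
vice [(0.96, array([274., 277.])), (0.18, array([230., 362.]))]
jaw_knob [(0.59, array([250., 273.]))]
lever_ball []
lever_pivot [(0.93, array([252., 279.])), (0.61, array([292., 270.]))]
moving_face [(0.76, array([261., 274.])), (0.69, array([292., 268.])), (0.2, array([208., 310.]))]
fixed_face [(0.81, array([291., 269.]))]
fixed_jaw [(0.69, array([292., 272.]))]
jaw_plate [(0.67, array([258., 275.])), (0.56, array([216., 281.]))]
```

View pics/top0.png

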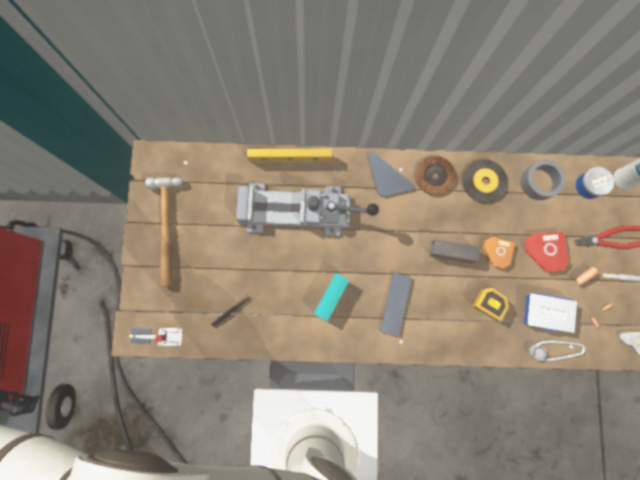

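View pics/side0.png

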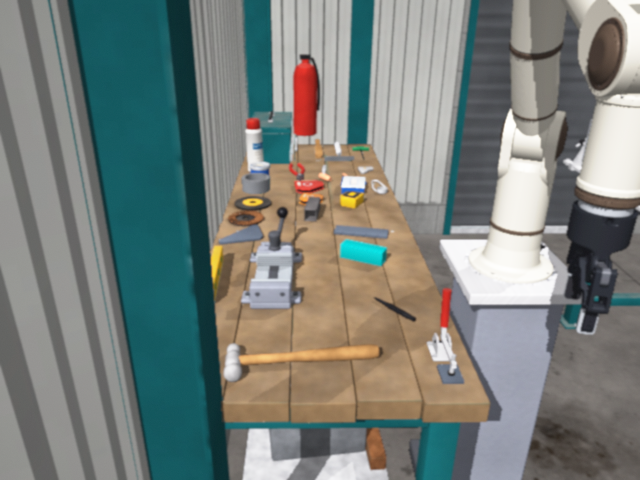

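Candidates for the tube: a dark square block at top (250,456) / side (209,312), and a turquoise one at top (298,330) / side (254,364). Also dark but flat: the flat bar (305,396) and the gusset (175,390). I choose the dark block. The vice has its fixed jaw on the left (243) and its lever ball on the right (210,373), so vice +x points along roughly world +y.

Run:
```python
from h import *
np.set_printoptions(precision=1,suppress=True)
T=env.camera_info('top');S=env.camera_info('side');W=env.camera_info('wrist')
print('tube',tri([ray(T,(251,456)),ray(S,(209,312))]))
print('ball',atz(T,(210,373),98),tri([ray(T,(210,373)),ray(S,(213,282))]))
print('knob',atz(T,(205,316),100),'hub',atz(T,(207,332),69),'fixed',atz(T,(207,251),58))
print('tube ends',atz(T,(246,432),40),atz(T,(253,480),40))
s=env.sense();from scipy.spatial.transform import Rotation as Ro
q=np.array(s['ee_rot']);R=Ro.from_quat(q[[1,2,3,0]]).as_matrix();print(R,s['ee_pos'])
o,d=ray(W,(240,320));print('wristcam in tool',R.T@(o-s['ee_pos']),R.T@d,W['fx'],R.T@np.array(W['R']).T)
```

```text
tube (array([ 522.9, -366.2,   15.5]), [0.1494813648762633, 0.14948136487597521])
ball [ 608.9 -130.9   98. ] (array([ 610.6, -131.4,   94.7]), [0.9082247434976025, 0.9082247434976527])
knob [616.5  14.2 100. ] hub [620.2 -27.9  69. ] fixed [615.7 183.5  58. ]
tube ends [ 530.6 -295.3   40. ] [ 516. -422.   40.]
[[-1.   0.3 -0. ]
 [ 0.3  1.   0. ]
 [ 0.   0.  -1. ]] [166.9 628.2 231.3]
wristcam in tool [  69.7   -0.6 -143.9] [-0.3 -0.   1. ] 409.3181688399423 [[ 0.  -1.  -0.3]
 [ 1.   0.  -0. ]
 [ 0.  -0.3  1. ]]
```

Call:
servo_tool(rows=[0,0,-0.5,0,0,-0.9,-1,0,0,-0.5,0,0,-0.9,-1,0,0,-0.5,0,0,-0.9,-1,-0.7,-0.98,-0.1,0,0,0,-1,-0.7,-0.98,-0.1,0,0,0,-1,-0.7,-0.98,-0.1,0,0,0,-1,-0.7,-0.98,-0.1,0,0,0,-1,-0.7,-0.98,-0.1,0,0,0,-1,-0.7,-0.98,-0.1,0,0,0,-1,-0.7,-0.98,-0.1,0,0,0,-1,-0.7,-0.98,-0.1,0,0,0,-1,-0.7,-0.98,-0.1,0,0,0,-1,-0.7,-0.98,-0.1,0,0,0,-1,-0.7,-0.98,-0.1,0,0,0,-1,-0.7,-0.98,-0.1,0,0,0,-1,-0.7,-0.98,-0.1,0,0,0,-1,-0.7,-0.98,-0.1,0,0,0,-1,-0.7,-0.98,-0.1,0,0,0,-1,-0.7,-0.98,-0.1,0,0,0,-1,-0.7,-0.98,-0.1,0,0,0,-1])

```text
time_s: 3.5
ee_pos: [412.9, 299.9, 295.5]
ee_rot: [0.0, -0.012, 1.0, 0.0]
ft_force: [0.2, -0.2, -0.8]
width: 85.4
grasp_force: 0.0
```

Call:
servo_tool(rows=[-0.68,-1,0,0,0,0,-1,-0.68,-1,0,0,0,0,-1,-0.68,-1,0,0,0,0,-1,-0.68,-1,0,0,0,0,-1,-0.68,-1,0,0,0,0,-1,-0.68,-1,0,0,0,0,-1,-0.68,-1,0,0,0,0,-1,-0.68,-1,0,0,0,0,-1,-0.68,-1,0,0,0,0,-1,-0.68,-1,0,0,0,0,-1,-0.68,-1,0,0,0,0,-1,0,0,0,0,0,0,-1])

```text
time_s: 5.0
ee_pos: [567.9, 81.8, 295.1]
ee_rot: [0.0, -0.01, 1.0, -0.0]
ft_force: [0.2, 0.8, -0.6]
width: 85.3
grasp_force: 0.0
```

Run:
```python
from h import *
import pickle
np.set_printoptions(precision=1,suppress=True)
ci=env.camera_info('wrist');im=save('wrist','w1');print(env.sense()['ee_pos'])
pickle.dump(ci,open('w1.pkl','wb'))
for q in ('jaw_knob','lever_ball','fixed_jaw','jaw_plate','lever_pivot','moving_face','fixed_face'):
    print(q,[(round(x['p'],2),np.round(x['point'])) for x in env.look_for('wrist',q)][:3])
```

```text
[567.1  83.6 295.1]
jaw_knob [(0.64, array([248., 234.]))]
lever_ball [(0.67, array([244., 131.])), (0.34, array([244., 235.]))]
fixed_jaw [(0.94, array([251., 442.]))]
jaw_plate [(0.78, array([244., 291.])), (0.28, array([248., 128.]))]
lever_pivot [(0.59, array([244., 233.])), (0.16, array([246., 294.]))]
moving_face [(0.92, array([248., 292.])), (0.26, array([246., 130.]))]
fixed_face [(0.62, array([252., 440.])), (0.59, array([248., 294.])), (0.47, array([243., 234.]))]
```

View pics/w1.png

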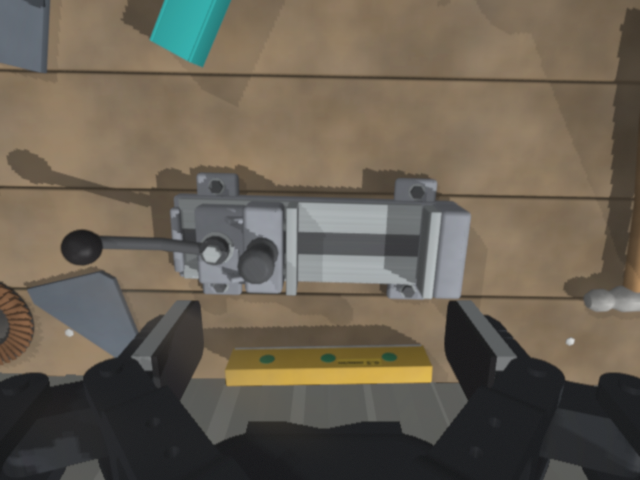

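The wrist view shows the vice clearly. The ball is at (246,82), the hub at (250,214), the knob top at (265,258), the moving plate face at column ~298 and the fixed face at column ~427.

Run:
```python
from h import *
import pickle
np.set_printoptions(precision=1,suppress=True)
ci=pickle.load(open('w1.pkl','rb'))
g=cv2.imread('pics/w1.png'); cv2.imwrite('pics/w1c.png',cv2.resize(g[160:320,40:480],None,fx=1.8,fy=3,interpolation=cv2.INTER_CUBIC))
for n,p,z in [('ball',(246,82),98),('hub',(249,214),72),('knobtop',(264,257),105),('mf_a',(203,299),58),('mf_b',(294,297),58),('ff_a',(212,432),58),('ff_b',(297,424),58),('wayNear_l',(203,300),24),('farbackR',(297,461),58),('nearbackR',(212,470),58)]:
    print(n,atz(ci,p,z))
T=env.camera_info('top');S=env.camera_info('side')
print('ball3',tri([ray(T,(210,373)),ray(S,(213,282)),ray(ci,(246,82))]))
```

```text
ball [ 610.7 -129.4   98. ]
hub [619.9 -21.3  72. ]
knobtop [621.9  24.4 105. ]
mf_a [577.   57.9  58. ]
mf_b [670.7  56.2  58. ]
ff_a [583.3 184.7  58. ]
ff_b [671.5 184.8  58. ]
wayNear_l [584.  57.  24.]
farbackR [670.7 222.2  58. ]
nearbackR [582.6 220.9  58. ]
ball3 (array([ 610.9, -131.3,   94.9]), [1.307578050559864, 0.5190346383455303, 0.7934910274896527])
```

View pics/w1c.png

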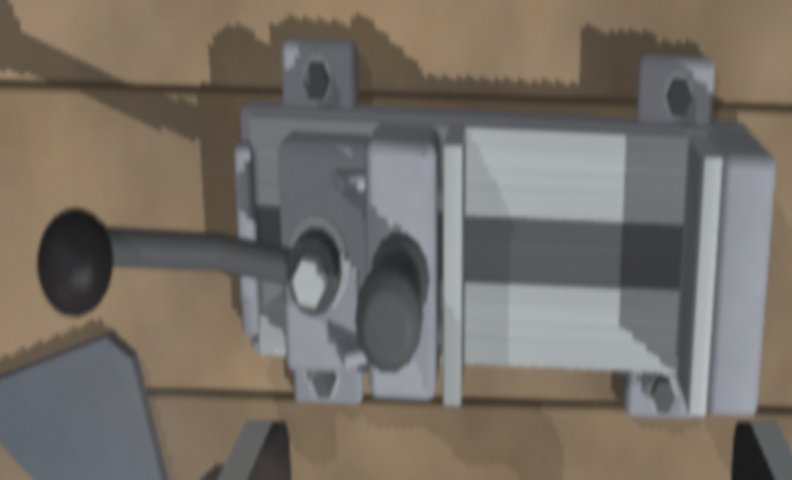

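Run:
```python
from h import *
import pickle
np.set_printoptions(precision=1,suppress=True)
ci=pickle.load(open('w1.pkl','rb'))
c=lambda x,y:(160+y/3,40+x/1.8)
for n,p,z in [('bolt1',c(315,80),24),('bolt2',c(680,97),24),('bolt3',c(323,382),24),('bolt4',c(664,395),24),('ff near',c(703,155),58),('ff far',c(692,415),58),('mf near',c(465,127),58),('mf far',c(463,404),58),('fback near',c(772,158),58),('fback far',c(755,413),58),('hubhex',c(308,283),80)]:
    print(n,atz(ci,p,z))
```

```text
bolt1 [568.8 -29.9  24. ]
bolt2 [570.6 177.6  24. ]
bolt3 [679.9 -30.9  24. ]
bolt4 [680.9 177.   24. ]
ff near [583.  183.3  58. ]
ff far [672.9 185.3  58. ]
mf near [576.4  57.3  58. ]
mf far [671.4  56.4  58. ]
fback near [583.2 220.   58. ]
fback far [671.5 220.7  58. ]
hubhex [622.4 -22.   80. ]
```

Call:
servo_tool(rows=[0.15,-0.97,0.2,0,0,0,-1,0.15,-0.97,0.2,0,0,0,-1,0.15,-0.97,0.2,0,0,0,-1,0.15,-0.97,0.2,0,0,0,-1,0.15,-0.97,0.2,0,0,0,-1,0.15,-0.97,0.2,0,0,0,-1,0.15,-0.97,0.2,0,0,0,-1,0.15,-0.97,0.2,0,0,0,-1,0.15,-0.97,0.2,0,0,0,-1,0.15,-0.97,0.2,0,0,0,-1,0.15,-0.97,0.2,0,0,0,-1,0.15,-0.97,0.2,0,0,0,-1,0.15,-0.97,0.2,0,0,0,-1,0.15,-0.97,0.2,0,0,0,-1,0.15,-0.97,0.2,0,0,0,-1,0.15,-0.97,0.2,0,0,0,-1,0.15,-0.97,0.2,0,0,0,-1,0.15,-0.97,0.2,0,0,0,-1,0.15,-0.97,0.2,0,0,0,-1,0.15,-0.97,0.2,0,0,0,-1])

```text
time_s: 7.9
ee_pos: [515.9, -306.5, 215.0]
ee_rot: [-0.0, -0.012, 1.0, 0.0]
ft_force: [-0.2, -0.0, -0.0]
width: 85.5
grasp_force: 0.0
```

Run:
```python
from h import *
import pickle
np.set_printoptions(precision=2,suppress=True)
s=env.sense();ci=env.camera_info('wrist');im=save('wrist','w2');print(s['ee_pos'],s['ee_rot'],s['joint_pos'])
o=env.outline_of('wrist','tube')
for x in o:
    m=x['pixels'];print(x['p'],x['point'],m.sum(),cv2.minAreaRect(np.argwhere(m)[:,::-1].astype(np.float32)))
pickle.dump((ci,o),open('w2.pkl','wb'))
```

```text
[ 515.91 -306.48  214.98] [-0.   -0.01  1.    0.  ] [ 0.46  0.39  0.04  1.71 -0.02  1.04  2.1 ]
0.86 [100.1, 629.0] 1558 ((620.5, 93.5), (75.0, 37.0), 90.0)
0.76 [210.6, 258.2] 8513 ((256.63873291015625, 210.0982666015625), (152.74143981933594, 57.47761154174805), 8.746162414550781)
0.46 [348.2, 580.9] 2391 ((590.5, 359.0), (44.0, 97.0), 90.0)
```

View pics/w2.png

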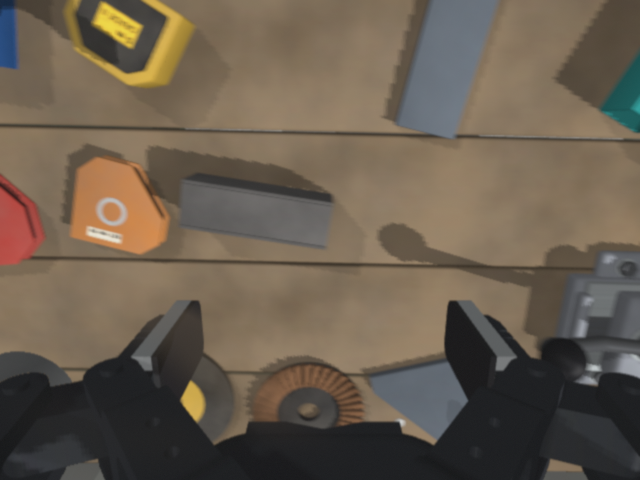

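The dark tube's top face has corners at about (183,183), (193,331), (247,327) and (229,181). It is hollow-square and dark, so the choice is confirmed. An orange tape measure sits just beyond its left end, and both fingers come down clear of it.

Run:
```python
from h import *
import pickle
np.set_printoptions(precision=1,suppress=True)
ci,_=pickle.load(open('w2.pkl','rb'))
P=[atz(ci,p,40) for p in [(184,184),(194,331),(247,327),(229,181)]]
print(np.array(P)); c=np.mean(P,0); a=(P[1]+P[2]-P[0]-P[3])/2; b=(P[3]-P[0]+P[2]-P[1])/2
print(c,np.linalg.norm(a),np.linalg.norm(b),np.degrees(np.arctan2(a[0],a[1])))
T=env.camera_info('top');S=env.camera_info('side')
print(proj(T,c-[0,0,20]),proj(S,c-[0,0,20]), tri([ray(T,(250,456)),ray(S,(209,312)),ray(ci,proj(ci,c))]))
g=cv2.imread('pics/w2.png');cv2.imwrite('pics/w2c.png',cv2.resize(g[160:270,160:350],None,fx=4,fy=4,interpolation=cv2.INTER_CUBIC))
```

```text
[[ 499.1 -416.8   40. ]
 [ 504.4 -301.5   40. ]
 [ 548.3 -303.6   40. ]
 [ 535.8 -421.8   40. ]]
[ 521.9 -360.9   40. ] 117.11742394081126 40.435208724455585 4.352251358269023
(np.float64(251.12047519162894), np.float64(454.5551516886793)) (np.float64(208.2829175627582), np.float64(312.29560400950186)) (array([ 525.2, -365.1,   16.7]), [0.8423961104343534, 2.556843778391923, 2.2029237446110916])
```

View pics/w2c.png

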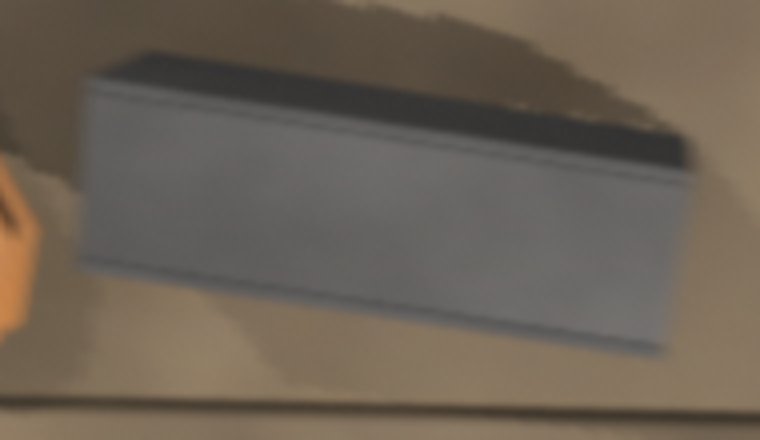

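The crop confirms a dark square tube. Its top corners, in full-image pixels, are (179.5,183), (203.5,333), (248,325) and (226,180).

Run:
```python
from h import *
import pickle
np.set_printoptions(precision=1,suppress=True)
ci,_=pickle.load(open('w2.pkl','rb'))
P=[atz(ci,p,40) for p in [(179.5,183),(203.5,333),(248,325),(226,180)]]
print(np.array(P)); c=np.mean(P,0); a=(P[1]+P[2]-P[0]-P[3])/2; b=(P[3]-P[0]+P[2]-P[1])/2
print(c,np.linalg.norm(a),np.linalg.norm(b),np.degrees(np.arctan2(a[0],a[1])),np.degrees(np.arctan2(b[1],b[0])))
s=env.sense();q=s['ee_rot'];print(q)
```

```text
[[ 495.6 -417.4   40. ]
 [ 512.  -299.7   40. ]
 [ 549.2 -305.2   40. ]
 [ 533.3 -422.4   40. ]]
[ 522.5 -361.2   40. ] 118.55435478252711 37.819141400751285 7.822482525261664 -8.008176376507333
[-0. -0.  1. -0.]
```

Call:
servo_tool(rows=[0,0,0.34,0,0,-0.96,-1,0,0,0.34,0,0,-0.96,-1,0,0,0.34,0,0,-0.96,-1,0,0,0.34,0,0,-0.96,-1,0,0,0.34,0,0,-0.96,-1,0,0,0.34,0,0,-0.96,-1,0,0,0.34,0,0,-0.96,-1,0,0,0.34,0,0,-0.96,-1,0,0,0.34,0,0,-0.96,-1,0,0,0.34,0,0,-0.96,-1,0,0,0.34,0,0,-0.96,-1,0,0,0.34,0,0,-0.96,-1,0,0,0.34,0,0,-0.96,-1,0,0,0.34,0,0,-0.96,-1,0.89,-0.23,0,0,0,0,-1,0.89,-0.23,0,0,0,0,-1,0.89,-0.23,0,0,0,0,-1,0,0,0,0,0,0,-1])

```text
time_s: 10.25
ee_pos: [519.1, -321.9, 104.5]
ee_rot: [-0.013, -0.633, 0.774, -0.019]
ft_force: [0.7, 0.2, -0.8]
width: 85.5
grasp_force: 0.0
```

```bash
cat >> h.py <<'E'
from scipy.spatial.transform import Rotation as Ro
def to(target,yaw=None):
    "tool-axis units to reach target (world mm); yaw = wanted world angle (deg) of tool y"
    s=env.sense();R=Ro.from_quat(np.array(s['ee_rot'])[[1,2,3,0]]).as_matrix()
    d=R.T@(np.array(target)-s['ee_pos'])/20; a=np.degrees(np.arctan2(R[1,1],R[0,1]))
    print('pos',np.round(s['ee_pos'],1),'F',np.round(s['ft_force'],1),'w',round(s['width'],1),'t',s['time_s'],'q',np.round(s['joint_pos'],2))
    print('units',np.round(d,2),'yaw',round(a,2),'z',np.round(R[:,2],3), 'turn' , None if yaw is None else round(-((yaw-a+180)%360-180)/6,2))
E
python3 -c "
from h import *
to((522.5,-361,10),172.1)"
```

```text
pos [ 519.1 -321.9  104.5] F [ 0.7  0.2 -0.8] w 85.5 t 10.25 q [ 1.37  1.22 -1.53  1.76  1.28  1.48  2.57]
units [ 1.67 -0.49  4.81] yaw 168.54 z [ 0.005 -0.046 -0.999] turn -0.59
```

Call:
servo_tool(rows=[0,0,0,0,0,1,-1,0,0,0,0,0,1,-1,0,0,0,0,0,1,-1,0,0,0,0,0,1,-1,0,0,0,0,0,1,-1,0,0,0,0,0,1,-1,0,0,0,0,0,1,-1,0,0,0,0,0,1,-1,0,0,0,0,0,1,-1,0,0,0,0,0,1,-1,0,0,0,0,0,1,-1,0,0,0,0,0,1,-1,0,0,0,0,0,1,-1,0,0,0,0,0,1,-1,0,0,0,0,0,1,-1,0,0,0,0,0,1,-1,0,0,0,0,0,1,-1,0,0,0,0,0,1,-1,0,0,0,0,0,1,-1,0,0,0,0,0,1,-1])

```text
time_s: 12.75
ee_pos: [519.0, -320.3, 104.6]
ee_rot: [0.01, 0.354, 0.935, -0.02]
ft_force: [0.0, -0.3, 0.4]
width: 85.2
grasp_force: 0.0
```

```bash
python3 -c "
from h import *
to((522.5,-361,60),-7.9)"
```

```text
pos [ 519.  -320.3  104.6] F [ 0.  -0.3  0.4] w 85.2 t 12.75 q [ 1.34  1.02 -1.34  1.76  1.1   1.28  0.55]
units [-1.4  -1.34  2.32] yaw 48.45 z [ 0.005 -0.046 -0.999] turn 9.39
```

Call:
servo_tool(rows=[0,0,0,0,0,0.94,-1,0,0,0,0,0,0.94,-1,0,0,0,0,0,0.94,-1,0,0,0,0,0,0.94,-1,0,0,0,0,0,0.94,-1,0,0,0,0,0,0.94,-1,0,0,0,0,0,0.94,-1,0,0,0,0,0,0.94,-1,0,0,0,0,0,0.94,-1,0,0,0,0,0,0.94,-1,0,0,0,0.1,0.43,0,-1,-0.66,0.15,0.5,0,0,0,-1,-0.66,0.15,0.5,0,0,0,-1,-0.66,0.15,0.5,0,0,0,-1,0,0,0.5,0,0,0,-1,0,0,0,0,0,0,-1])

```text
time_s: 14.75
ee_pos: [521.8, -359.7, 62.3]
ee_rot: [-0.002, 0.753, 0.658, 0.0]
ft_force: [0.0, -0.2, -0.3]
width: 85.4
grasp_force: 0.0
```

```bash
python3 -c "
from h import *
to((522.5,-361,9),-7.9)"
```

```text
pos [ 521.8 -359.7   62.3] F [ 0.  -0.2 -0.3] w 85.4 t 14.75 q [ 1.31  1.01 -1.17  1.69  1.    1.17 -0.28]
units [-0.07  0.05  2.67] yaw -7.7 z [-0.002  0.003 -1.   ] turn 0.03
```

Call:
servo_tool(rows=[-0.02,0,0.9,0,0,0,-1,-0.02,0,0.9,0,0,0,-1,-0.02,0,0.87,0,0,0,-1,0,0,0,0,0,0,1,0,0,0,0,0,0,1,0,0,0,0,0,0,1,0,0,0,0,0,0,1,0,0,0,0,0,0,1,0,0,0,0,0,0,1])

```text
time_s: 15.88
ee_pos: [523.1, -361.8, 11.1]
ee_rot: [0.0, 0.753, 0.658, 0.001]
ft_force: [0.6, -0.1, 5.7]
width: 39.0
grasp_force: 63.7
```

```bash
python3 -c "
from h import *
to((525,119,155),-89.6);print(env.sense()['grasp_force'])"
```

```text
pos [ 523.1 -361.8   11.1] F [ 0.6 -0.1  5.7] w 39.0 t 15.875 q [ 1.28  1.07 -1.11  1.7   1.07  1.1  -0.31]
units [23.85 -3.13 -7.17] yaw -7.72 z [ 0.001  0.001 -1.   ] turn 13.65
63.736900091171265
```

Call:
servo_tool(rows=[0,0,-0.6,0,0,0,1,0,0,-1,0,0,0,1,0,0,-1,0,0,0,1,0,0,-1,0,0,-0.96,1,0,0,-1,0,0,-0.96,1,0,0,-1,0,0,-0.96,1,0,0,-1,0,0,-0.96,1,0,0,-0.6,0,0,-0.96,1,0,0,0,0,0,-0.96,1,0,0,0,0,0,-0.96,1,0,0,0,0,0,-0.96,1,0,0,0,0,0,-0.96,1,0,0,0,0,0,-0.96,1,0,0,0,0,0,-0.96,1,0,0,0,0,0,-0.96,1,0,0,0,0,0,-0.96,1,0,0,0,0,0,-0.96,1,0,0,0,0,0,-0.96,1,0,0,0,0,0,-0.96,1,0,0,0,0,0,-0.96,1])

```text
time_s: 18.38
ee_pos: [522.0, -362.2, 155.4]
ee_rot: [-0.0, -0.003, 1.0, 0.0]
ft_force: [0.3, 0.1, -4.8]
width: 39.0
grasp_force: 62.6
```

```bash
python3 -c "
from h import *
to((625,119,155),90)"
```

```text
pos [ 522.  -362.2  155.4] F [ 0.3  0.1 -4.8] w 39.0 t 18.375 q [ 1.4   1.09 -1.47  1.64  1.09  1.45  1.39]
units [-5.3  24.03  0.04] yaw 90.37 z [-0.     0.001 -1.   ] turn 0.06
```

Call:
servo_tool(rows=[-0.21,0.98,0,0,0,0,1,-0.21,0.98,0,0,0,0,1,-0.21,0.98,0,0,0,0,1,-0.21,0.98,0,0,0,0,1,-0.21,0.98,0,0,0,0,1,-0.21,0.98,0,0,0,0,1,-0.21,0.98,0,0,0,0,1,-0.21,0.98,0,0,0,0,1,-0.21,0.98,0,0,0,0,1,-0.21,0.98,0,0,0,0,1,-0.21,0.98,0,0,0,0,1,-0.21,0.98,0,0,0,0,1,-0.21,0.98,0,0,0,0,1,-0.21,0.98,0,0,0,0,1,-0.21,0.98,0,0,0,0,1,-0.21,0.98,0,0,0,0,1,-0.21,0.98,0,0,0,0,1,-0.21,0.98,0,0,0,0,1,-0.21,0.98,0,0,0,0,1,-0.21,0.98,0,0,0,0,1])

```text
time_s: 20.88
ee_pos: [605.1, 31.8, 154.8]
ee_rot: [-0.0, -0.002, 1.0, 0.001]
ft_force: [-0.1, -0.0, -6.4]
width: 39.0
grasp_force: 62.6
```

```bash
python3 -c "
from h import *
to((625,130,155),89.7)"
```

```text
pos [605.1  31.8 154.8] F [-0.1 -0.  -6.4] w 39.0 t 20.875 q [ 0.77  1.01 -1.42  1.72  1.02  1.37  0.73]
units [-1.01  4.91  0.  ] yaw 90.2 z [-0.     0.002 -1.   ] turn 0.08
```

Call:
servo_tool(rows=[-0.2,0.98,0,0,0,0.02,1,-0.2,0.98,0,0,0,0.02,1,-0.2,0.98,0,0,0,0.02,1,-0.2,0.98,0,0,0,0,1,-0.2,0.98,0,0,0,0,1,0,0,0,0,0,0,1,0,0,0.9,0,0,0,1,0,0,0.9,0,0,0,1,0,0,0.9,0,0,0,1,0,0,0.9,0,0,0,1,0,0,0.9,0,0,0,1,0,0,0.9,0,0,0,1,0,0,0.3,0,0,0,1,0,0,0.1,0,0,0,1,0,0,0,0,0,0,1])

```text
time_s: 22.75
ee_pos: [625.3, 128.9, 39.6]
ee_rot: [0.0, 0.001, 1.0, 0.001]
ft_force: [-0.8, 0.0, -5.1]
width: 39.2
grasp_force: 62.5
```

```bash
python3 -c "
from h import *
to((625,130,35),89.7)
save('wrist','w3')"
```

```text
pos [625.3 128.9  39.6] F [-0.8  0.  -5.1] w 39.2 t 22.75 q [ 0.53  1.14 -1.26  1.69  1.15  1.24  0.55]
units [0.02 0.06 0.23] yaw 89.84 z [ 0.001  0.002 -1.   ] turn 0.02
```

View pics/w3.png

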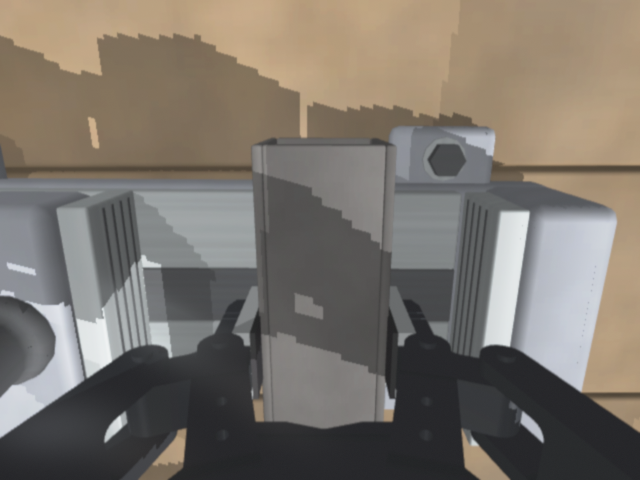

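The tube hangs square between the jaws, with the fingers clear of both faces. I'll lower the last few millimetres, release with a partial opening and rise.

Call:
servo_tool(rows=[0,0,0.15,0,0,0,1,0,0,0.1,0,0,0,1,0,0,0,0,0,0,1])

```text
time_s: 23.18
ee_pos: [625.3, 128.5, 35.1]
ee_rot: [0.0, 0.002, 1.0, 0.001]
ft_force: [-2.1, -1.2, 4.4]
width: 38.9
grasp_force: 63.5
```

```bash
python3 -c "
from h import *
to((625,130,35),89.7)"
```

```text
pos [625.3 128.5  35.1] F [-2.1 -1.2  4.4] w 38.9 t 23.175 q [ 0.53  1.14 -1.26  1.69  1.16  1.24  0.55]
units [0.01 0.07 0.01] yaw 89.83 z [ 0.001  0.001 -1.   ] turn 0.02
```

Call:
servo_tool(rows=[0,0,0,0,0,0,-0.4,0,0,0,0,0,0,-0.4,0,0,0,0,0,0,-0.4,0,0,-0.5,0,0,0,-0.4,0,0,-1,0,0,0,-0.4,0,0,-1,0,0,0,-0.4,0,0,-1,0,0,0,-0.4,0,0,-1,0,0,-1,-0.4,0,0,-0.7,0,0,-1,-0.4,0,0,0,0,0,-1,-0.4,0,0,0,0,0,-1,-0.4,0,0,0,0,0,-1,-0.4,0,0,0,0,0,-1,-0.4,0,0,0,0,0,-1,-0.4,0,0,0,0,0,-1,-0.4,0,0,0,0,0,-1,-0.4,0,0,0,0,0,-1,-0.4,0,0,0,0,0,0,-0.4])

```text
time_s: 25.42
ee_pos: [625.2, 128.4, 139.0]
ee_rot: [0.001, -0.498, 0.867, 0.001]
ft_force: [0.4, -0.0, -0.2]
width: 60.0
grasp_force: 0.0
```

Run:
```python
from h import *
import pickle
to((622.5,23.5,135),150)
ci=env.camera_info('wrist');save('wrist','w4');pickle.dump(ci,open('w4.pkl','wb'))
for q in ('jaw_knob','lever_ball','lever_pivot'):
    print(q,[(round(x['p'],2),np.round(x['point'])) for x in env.look_for('wrist',q)][:2])
```

```text
pos [625.2 128.4 139. ] F [ 0.4 -0.  -0.2] w 60.0 t 25.425 q [ 0.58  1.12 -1.47  1.64  1.13  1.45  1.61]
units [ 4.6  -2.52  0.19] yaw 149.77 z [ 0.001  0.002 -1.   ] turn -0.04
jaw_knob [(0.7, array([ 66., 210.]))]
lever_ball [(0.84, array([  6., 168.]))]
lever_pivot [(0.74, array([ 67., 206.]))]
```

View pics/w4.png

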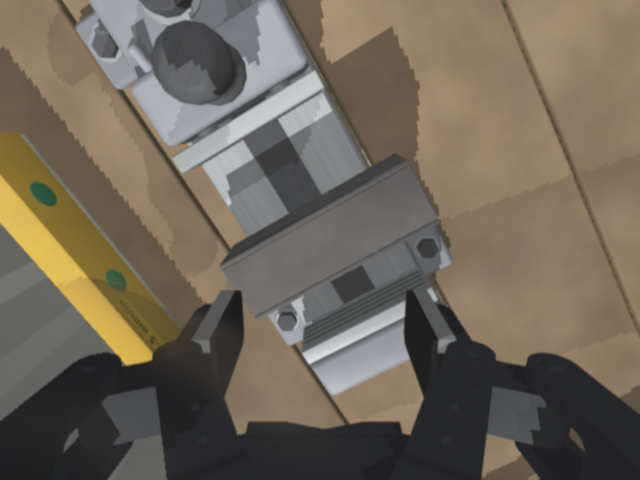

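The tube lies square on the bed between the jaws. The knob's top disc is centred near (63,193).

Run:
```python
from h import *
import pickle
ci=pickle.load(open('w4.pkl','rb'))
print(atz(ci,(63,193),105).round(1)); P=[atz(ci,(r,c),64) for c,r in [(222,265),(402,157),(438,220),(258,315)]]
print(np.round(P,1),np.mean(P,0)); k=atz(ci,(63,193),105)
to((k[0],k[1],139),150)
```

```text
[625.  23. 105.]
[[680.6 108.6  64. ]
 [564.4 106.1  64. ]
 [563.  146.7  64. ]
 [679.9 145.3  64. ]] [621.97971546 126.68873181  64.        ]
pos [625.  128.3 138.4] F [-0.2 -0.2  0.2] w 59.6 t 25.625 q [ 0.58  1.12 -1.47  1.64  1.13  1.45  1.6 ]
units [ 4.55 -2.65 -0.04] yaw 149.75 z [ 0.     0.002 -1.   ] turn -0.04
```

Call:
servo_tool(rows=[0.91,-0.53,0,0,0,0,-0.4,0.91,-0.53,0,0,0,0,-0.4,0.91,-0.53,0,0,0,0,-0.4,0.91,-0.53,0,0,0,0,-0.4,0.91,-0.53,0,0,0,0,-0.4,0,0,0.5,0,0,0,-0.4,0,0,0.8,0,0,0,-0.4,0,0,0.8,0,0,0,-0.4,0,0,0.8,0,0,0,-0.4,0,0,0,0,0,0,1,0,0,0,0,0,0,1,0,0,0,0,0,0,1,0,0,0,0,0,0,1])

```text
time_s: 27.25
ee_pos: [627.1, 22.3, 79.8]
ee_rot: [0.002, -0.498, 0.867, -0.0]
ft_force: [6.3, -0.3, -7.4]
width: 28.4
grasp_force: 59.6
```

```bash
python3 -c "
from h import *
to((625,113,81))"
```

```text
pos [627.1  22.3  79.8] F [ 6.3 -0.3 -7.4] w 28.4 t 27.25 q [ 0.75  1.18 -1.41  1.7   1.19  1.37  1.73]
units [-3.86  2.37 -0.05] yaw 149.75 z [ 0.003  0.001 -1.   ] turn None
```

Call:
servo_tool(rows=[-0.34,0.2,0,0,0,0,1,-0.52,0.3,0,0,0,0,1,-0.52,0.3,0,0,0,0,1,-0.52,0.3,0,0,0,0,1,-0.34,0.2,0,0,0,0,1,-0.34,0.2,0,0,0,0,1,-0.34,0.2,0,0,0,0,1,-0.34,0.2,0,0,0,0,1,0,0,0,0,0,0,1])

```text
time_s: 28.38
ee_pos: [627.7, 94.4, 79.9]
ee_rot: [0.0, -0.497, 0.868, -0.003]
ft_force: [6.4, -7.6, -4.5]
width: 28.0
grasp_force: 60.3
```

```bash
python3 -c "
from h import *
to((627.5,113,80))"
```

```text
pos [627.7  94.4  79.9] F [ 6.4 -7.6 -4.5] w 28.0 t 28.375 q [ 0.62  1.17 -1.4   1.68  1.19  1.37  1.62]
units [-0.8   0.48 -0.01] yaw 149.59 z [ 0.003 -0.005 -1.   ] turn None
```

Call:
servo_tool(rows=[-0.17,0.1,0,0,0,0,1,-0.17,0.1,0,0,0,0,1,-0.17,0.1,0,0,0,0,1])

```text
time_s: 28.75
ee_pos: [627.8, 104.0, 79.8]
ee_rot: [-0.001, -0.496, 0.868, -0.004]
ft_force: [5.6, -13.1, -2.2]
width: 28.0
grasp_force: 60.7
```

Call:
servo_tool(rows=[-0.1,0.06,0,0,0,0,1,-0.1,0.06,0,0,0,0,1])

```text
time_s: 29.0
ee_pos: [627.8, 108.7, 79.8]
ee_rot: [-0.001, -0.496, 0.868, -0.004]
ft_force: [5.9, -12.9, -1.9]
width: 28.0
grasp_force: 60.7
```

Call:
servo_tool(rows=[-0.1,0.06,0,0,0,0,1,-0.05,0.03,0,0,0,0,1])

```text
time_s: 29.25
ee_pos: [627.8, 110.4, 79.8]
ee_rot: [-0.002, -0.496, 0.869, -0.005]
ft_force: [4.3, -17.0, 1.1]
width: 28.2
grasp_force: 61.1
```

Call:
servo_tool(rows=[-0.05,0.03,0,0,0,0,1,-0.05,0.03,0,0,0,0,1])

```text
time_s: 29.5
ee_pos: [627.8, 110.4, 79.8]
ee_rot: [-0.003, -0.495, 0.869, -0.007]
ft_force: [2.8, -22.3, 4.1]
width: 28.1
grasp_force: 61.4
```

Call:
servo_tool(rows=[-0.08,0.05,0,0,0,0,1,0,0,0,0,0,0,1,0,0,0,0,0,0,-0.4,0,0,0,0,0,0,-0.4,0,0,0,0,0,0,-0.4,0,0,-0.6,0,0,0,-0.4,0,0,-0.9,0,0,0,-0.4,0,0,-0.9,0,0,0,-0.4,0,0,-0.9,0,0,0,-0.4,0,0,0,0,0,0,-0.4])

```text
time_s: 30.75
ee_pos: [625.7, 123.2, 148.5]
ee_rot: [0.002, -0.499, 0.867, 0.0]
ft_force: [1.3, -0.5, -0.1]
width: 59.8
grasp_force: 0.0
```

Run:
```python
from h import *
import pickle
to((613,-42,140),150)
ci=env.camera_info('wrist');save('wrist','w5');pickle.dump(ci,open('w5.pkl','wb'))
for q in ('jaw_knob','lever_ball','lever_pivot'):
    print(q,[(round(x['p'],2),np.round(x['point']),atz(ci,x['point'],98).round(1)) for x in env.look_for('wrist',q)][:2])
```

```text
pos [625.7 123.2 148.5] F [ 1.3 -0.5 -0.1] w 59.8 t 30.75 q [ 0.59  1.09 -1.46  1.64  1.1   1.44  1.63]
units [ 7.46 -3.6   0.4 ] yaw 149.83 z [ 0.003  0.002 -1.   ] turn -0.03
jaw_knob [(0.95, array([184., 290.]), array([619.7,  81. ,  98. ]))]
lever_ball [(0.65, array([102., 245.]), array([618.1,  39.2,  98. ]))]
lever_pivot [(0.62, array([180., 290.]), array([618.8,  79.4,  98. ]))]
```

View pics/w5.png

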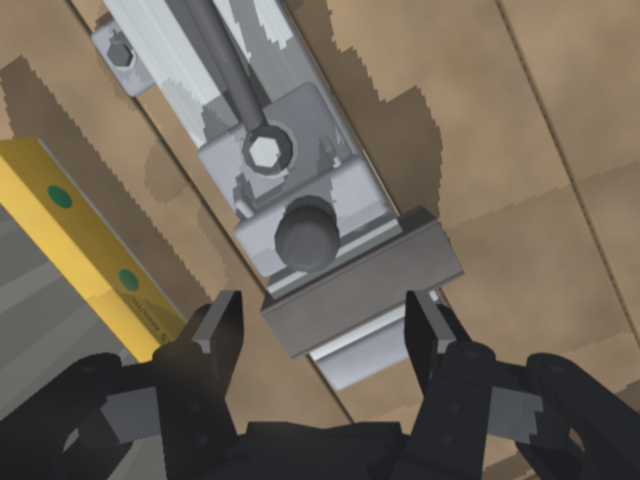

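The tube is now held between both jaw faces, square. The knob top is at (238,305) and the hub hex at (150,266). The ball is out of view above, so I'll move towards it.

Call:
servo_tool(rows=[0.9,-0.43,0,0,0,0,-0.4,0.9,-0.43,0,0,0,0,-0.4,0.9,-0.43,0,0,0,0,-0.4,0.9,-0.43,0,0,0,0,-0.4,0.9,-0.43,0,0,0,0,-0.4,0.9,-0.43,0,0,0,0,-0.4,0.9,-0.43,0,0,0,0,-0.4,0,0,0,0,0,0,-0.4])

```text
time_s: 31.95
ee_pos: [613.6, -19.0, 145.5]
ee_rot: [0.0, -0.497, 0.868, 0.001]
ft_force: [-0.2, 0.0, 0.2]
width: 59.7
grasp_force: 0.0
```

Run:
```python
from h import *
import pickle
np.set_printoptions(precision=1,suppress=True)
c5=pickle.load(open('w5.pkl','rb'))
print('hub',atz(c5,(150,266),75),'knob',atz(c5,(238,305),105),'tube',[atz(c5,(r,c),64) for c,r in [(263,309),(430,208),(465,270),(294,357)]])
ci=env.camera_info('wrist');save('wrist','w6')
for x in env.outline_of('wrist','lever_ball'):
    m=x['pixels'];ys,xs=np.where(m);print(x['p'],x['point'],m.sum(),ys.min(),ys.max(),xs.min(),xs.max(),atz(ci,x['point'],98))
g=cv2.cvtColor(cv2.imread('pics/w6.png'),cv2.COLOR_BGR2GRAY);b=(g<45).astype(np.uint8);b[300:]=0
n,l,st,ce=cv2.connectedComponentsWithStats(b)
for i in range(1,n):
    if st[i,4]>600: print(st[i],ce[i],atz(ci,ce[i][::-1],98))
to((613,-42,150),150)
```

```text
hub [625.   61.8  75. ] knob [626.2 106.  105. ] tube [array([679.7, 141.8,  64. ]), array([563.4, 136.1,  64. ]), array([562. , 180.6,  64. ]), array([680.7, 180. ,  64. ])]
0.61 [255.7, 324.2] 7248 192 378 268 391 [611.2 -22.7  98. ]
[ 272  195   63   63 2223] [303.9 220.9] [610.7 -42.9  98. ]
pos [613.4 -16.2 145.9] F [ 0.   0.2 -0.1] w 60.0 t 32.05 q [ 0.8  1.1 -1.5  1.7  1.1  1.4  1.8]
units [ 1.1 -0.6 -0.2] yaw 149.83 z [-0.  0. -1.] turn -0.03
```

Call:
servo_tool(rows=[0.55,-0.26,0,0,0,0,-0.4,0.55,-0.26,0,0,0,0,-0.4,0,0,0.8,0,0,0,-0.4,0,0,0.8,0,0,0,-0.4,0,0,0.8,0,0,0,-0.4,0,0,0.8,0,0,0,-0.4,0,0,0,0,0,0,1,0,0,0,0,0,0,1,0,0,0,0,0,0,1,0,0,0,0,0,0,1])

```text
time_s: 33.3
ee_pos: [611.6, -40.7, 81.8]
ee_rot: [0.001, -0.499, 0.867, 0.001]
ft_force: [1.6, -0.0, -5.3]
width: 29.2
grasp_force: 59.4
```

```bash
python3 -c "
from h import *
to((611,-41,82),150)"
```

```text
pos [611.6 -40.7  81.8] F [ 1.6 -0.  -5.3] w 29.2 t 33.3 q [ 0.87  1.15 -1.4   1.74  1.17  1.35  1.83]
units [ 0.03  0.02 -0.01] yaw 149.82 z [ 0.     0.002 -1.   ] turn -0.03
```

Call:
servo_tool(rows=[0.184,0.518,0,0,0,1,1,0.184,0.518,0,0,0,1,1,0.184,0.518,0,0,0,1,1,0.184,0.518,0,0,0,1,1])

```text
time_s: 33.8
ee_pos: [570.7, -26.0, 81.8]
ee_rot: [0.001, -0.306, 0.952, 0.001]
ft_force: [4.9, 1.2, -6.8]
width: 29.0
grasp_force: 59.6
```

```bash
cat > arc.py <<'E'
from h import *
P=np.array([625.5,63.4]);s=env.sense();d=np.array(s['ee_pos'])[:2]-P
print('r',np.hypot(*d),'theta',np.arctan2(-d[0],-d[1]),'tau',s['wrist_torque'],'gf',s['grasp_force'])
to((0,0,0))
E
python3 arc.py
```

```text
r 104.85213622566118 theta 0.5497976730268903 tau [ 0.14117789 -1.00097837  0.14739934] gf 59.649174213409424
pos [570.7 -26.   81.8] F [ 4.9  1.2 -6.8] w 29.0 t 33.8 q [ 0.89  1.08 -1.38  1.85  1.13  1.28  1.35]
units [22.45 17.68  4.05] yaw 125.63 z [ 0.002  0.002 -1.   ] turn None
```

Smooth and low force, so I'll continue.

Call:
servo_tool(rows=[0.184,0.518,0,0,0,1,1,0.184,0.518,0,0,0,1,1,0.184,0.518,0,0,0,1,1,0.184,0.518,0,0,0,1,1,0.184,0.518,0,0,0,1,1,0.184,0.518,0,0,0,1,1])

```text
time_s: 34.55
ee_pos: [529.4, 23.0, 81.8]
ee_rot: [0.001, 0.003, 1.0, 0.001]
ft_force: [5.8, 1.9, -11.2]
width: 29.3
grasp_force: 60.3
```

```bash
python3 arc.py
```

```text
r 104.25842890307683 theta 1.1727555970334302 tau [ 0.6200683  -1.29013462  0.13607771] gf 60.26296555995941
pos [529.4  23.   81.8] F [  5.8   1.9 -11.2] w 29.3 t 34.55 q [ 0.83  0.96 -1.33  1.95  1.05  1.16  0.63]
units [26.47 -1.33  4.02] yaw 89.63 z [ 0.003  0.001 -1.   ] turn None
```

Call:
servo_tool(rows=[0.184,0.518,0,0,0,1,1,0.184,0.518,0,0,0,1,1,0.184,0.518,0,0,0,1,1,0.184,0.518,0,0,0,1,1])

```text
time_s: 35.05
ee_pos: [522.0, 65.7, 81.8]
ee_rot: [0.001, 0.211, 0.977, 0.001]
ft_force: [7.9, -3.0, -9.1]
width: 29.1
grasp_force: 61.0
```

```bash
python3 arc.py
```

```text
r 103.53744705029315 theta 1.5933362485574858 tau [-0.62793671 -1.61769266  0.41925747] gf 60.96691131591797
pos [522.   65.7  81.8] F [ 7.9 -3.  -9.1] w 29.1 t 35.05 q [ 0.73  0.9  -1.27  1.96  0.99  1.1   0.17]
units [ 22.43 -13.77   4.01] yaw 65.62 z [ 0.003  0.001 -1.   ] turn None
```

Call:
servo_tool(rows=[0.184,0.518,0,0,0,1,1,0.184,0.518,0,0,0,1,1,0.12,0.35,0,0,0,0.7,1,0,0,0,0,0,0,1])

```text
time_s: 35.55
ee_pos: [526.4, 91.5, 81.7]
ee_rot: [0.002, 0.345, 0.939, -0.003]
ft_force: [4.8, -7.9, -5.3]
width: 29.3
grasp_force: 62.1
```

```bash
python3 arc.py
```

```text
r 102.98003572323374 theta 1.847420153970235 tau [-1.76919452 -0.83633023  1.21865036] gf 62.11157441139221
pos [526.4  91.5  81.7] F [ 4.8 -7.9 -5.3] w 29.3 t 35.55 q [ 0.65  0.86 -1.21  1.94  0.95  1.07 -0.13]
units [ 17.12 -20.51   4.08] yaw 49.67 z [ 0.001 -0.006 -1.   ] turn None
```

Call:
servo_tool(rows=[0.08,0.2,0,0,0,0.2,1,0.08,0.2,0,0,0,0.2,1,0,0,0,0,0,0,1])

```text
time_s: 35.92
ee_pos: [527.5, 90.6, 81.4]
ee_rot: [0.001, 0.369, 0.93, -0.011]
ft_force: [-6.4, -28.6, 13.2]
width: 28.9
grasp_force: 64.1
```

```bash
python3 arc.py
```

```text
r 101.71512624061505 theta 1.8416948537829068 tau [-5.82622061  1.07741863 -0.26297775] gf 64.06918466091156
pos [527.5  90.6  81.4] F [ -6.4 -28.6  13.2] w 28.9 t 35.925 q [ 0.63  0.86 -1.2   1.93  0.95  1.08 -0.18]
units [ 16.15 -21.3    4.3 ] yaw 46.74 z [-0.005 -0.021 -1.   ] turn None
```

Call:
servo_tool(rows=[-0.1,-0.25,0,0,0,0,1,0,0,0,0,0,0,-0.5,0,0,0,0,0,0,-0.5,0,0,0,0,0,0,-0.5,0,0,0,0,0,0,-0.5,0,0,-0.6,0,0,0,-0.5,0,0,-1,0,0,0,-0.5,0,0,-1,0,0,0,-0.5,0,0,-1,0,0,0,-0.5,0,0,-1,0,0,0,-0.5,0,0,-1,0,0,0,-0.5,0,0,-1,0,0,0,-0.5,0,0,0,0,0,0,-0.5])

```text
time_s: 37.55
ee_pos: [527.2, 98.6, 215.8]
ee_rot: [0.001, 0.365, 0.931, 0.001]
ft_force: [0.1, -0.1, -1.0]
width: 64.7
grasp_force: 0.0
```

Run:
```python
from h import *
import pickle
a=env.grab_frame('top');b=env.grab_frame('wrist');s=env.grab_frame('side')
T=cv2.resize(a[170:270,220:420],(400,200));S=cv2.resize(s[190:310,200:400],(400,240));Wr=cv2.resize(b,(400,300))
im=np.vstack([np.hstack([T,np.zeros((200,400,3),np.uint8)]),np.hstack([np.vstack([S,np.zeros((60,400,3),np.uint8)]),Wr])])
cv2.imwrite('pics/fin.png',im[:,:,::-1]);to((0,0,0))
```

```text
pos [526.   97.9 213.4] F [-0.  -0.8 -0. ] w 64.2 t 37.7 q [ 0.75  0.72 -1.4   1.84  0.75  1.26 -0.05]
units [ 15.96 -21.45  10.69] yaw 47.23 z [-0.001  0.001 -1.   ] turn None
```

View pics/fin.png

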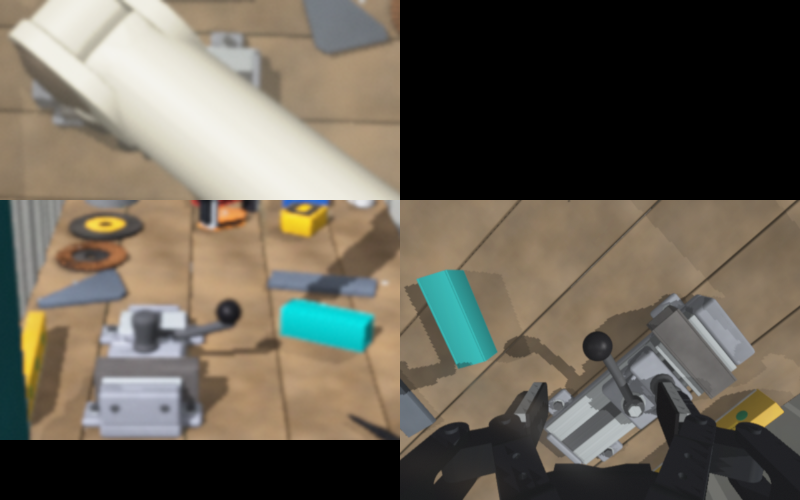

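The last picture shows the tube held square between the jaws, the lever swung out sideways past square, the gripper clear, and the bystanders in view unmoved.

```bash
python3 -c "
from h import *
print(env.finish_job())"
```

```text
the job is handed in; nothing more can be done
None
```

The tube is clamped square against the fixed jaw, about midway along the jaws. The cam lever is swung round to its stop, the gripper is clear, and the job was handed in at about 38 s.

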